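# Present the forceps to the instrument code reader

### The arm

A 6-joint arm with a two-finger parallel gripper is mounted at the origin on a cart in front of the work surface, level with it; the furniture and walls round the work are solid. World frame = base frame: x ahead of the robot, y to its left, z up, the work surface at z = 0. Lengths are in mm, angles in rad, forces in N, time in s.
With the tool pointing down it reaches from about 400 to 925 mm from the base axis. Payload 12.5 kg.
Tool frame: the origin (TCP) lies at the very end of the fingers, on their centre line; the grasp point (between the pads) lies 19 mm behind it; z points along the fingers, y is the line along which they close (so a half turn about z gives the same grasp; the last joint's range is limited). The gripper opens to 95 mm and grips with 3 to 60 N. Pads are 20 mm wide; open, the fingers measure 119 mm over their backs; the gripper's body (75 mm by 180 mm) begins 59 mm behind the grasp point.
Start: joints at [1.094, 0.491, 1.559, -0, 1.092, -0.106], TCP at [226.46, 582.548, 214.661] pointing down, gripper open.
Joint ranges: [-3.1, 3.1], [-0.84, 2.19], [0.05, 2.79], [-1.13, 4.28], [0.06, 2.93], [-2.69, 2.69]. Speed limits (rad/s): [2.22, 2.22, 2.79, 3.14, 3.14, 3.14].

### API

Orientations are given as [roll, pitch, yaw] about the fixed x, y, z axes, in that order (R = Rz(yaw) Ry(pitch) Rx(roll)).
In Python, from cell import env, monitor, read_camera, camera_info gives the robot as it stands (env), with the cameras as plain functions and the readings (monitor).
- The arm moves only by the shell command python3 steer.py FILE, which reads ROWS from the file FILE. ROWS is a JSON list of rows, 1 to 5 of them, each an object with the fields tx, ty, tz (the shift in mm), twist (a turn about the tool's z in rad), aperture (the opening from 0.0 (shut) to 1.0 (fully open)); a field left out counts as zero (the opening has to be given); each row is the pose to reach, as a shift and turn from the pose commanded when the command began, along the tool's axes at that moment; what a row does not reach only later rows make up. A row lasts 1/12 s, in which the tool goes at most 41.7 mm and 0.125 rad, less where a joint would pass 70% of its speed; a pose out of reach is approached as far as the arm can. The fingers move at their own pace and stop on an object; the grip force is fixed at half the most. Time passes only in rows, so rows that do not move let the fingers close. It prints the time, the measured TCP pose, the force, the opening and the grip force at its end. Input that does not fit is refused with a message, and nothing moves.
- monitor.state(): the state, without advancing time (a new reading comes with each control period).
- read_camera(name): name is "scene" or "top"; returns (picture, depth): 480x640x3 uint8, red, green, blue; 480x640 float32, mm along the optical axis (not along the pixel's ray), 0 where there is no reading.
- camera_info(name): a dict with "vertical_fov" (degrees; the focal length in pixels is half the picture's height over the tangent of half this angle, whatever the lens; pixels are square), "cx", "cy" (the principal point, pixels), "dist_coeffs" ([k1, k2, p1, p2, k3] as OpenCV has them; the pictures are not rectified), "origin" and "attitude" of the camera in the world. Camera axes: x right, y down, z forward; pixel columns grow to the right and rows downward; lengths in mm; the calibration is good to about 2 mm. A picture is of the moment at which its call begins. camera_info takes no time and is no camera call.
- env.job_done(): hands the job in; it is judged then, once.
The state is a dict: "t": time; "joints": joint angles; "qvel": joint speeds; "tau": joint torques, N m; "eef_pos": TCP position; "tcp_rot": TCP orientation; "ft_force": force on the tool from outside, world axes, zero at the start; "moment": the same for the moment, N m; "opening": opening from 0.0 (shut) to 1.0 (fully open); "grip_force": force on a finger pad.
Only numpy, scipy, OpenCV 4.12 (cv2) and the standard library are available. Lean on these libraries where they do the work, as an engineer would, in place of code of your own. Each camera call takes 0.05 s, during which the arm holds its last target. There are 200 camera calls.

### The job

Pick the dressing forceps out of the cluttered steel tray and pass them, joined heel first (it bears the code) and level, through the narrow slot in the front of the instrument code reader, past its sprung shutter, until the heel lies under the clear window in the lid. Finish while still holding the forceps there in the gripper, level and still for the reading and not forced against the slot; leave everything else where it is.

Things in the scene. Friction and masses are not known exactly. Their poses are not given: they have to be found in the camera images.
- forceps: straight steel dressing forceps lying flat on the tray's blue mat: 14 wide (local x; the solid body is 12), 128 long (local y), 8 mm high, 30 g; origin at the middle of the underside. The joined heel is the local +y end (last 4 mm is 4 mm wide), away from the robot, within 25 degrees of world +x; the open tips point to the robot. Grip across the width, between the middle and the tips.
- forceps_heel (a point): the end of the forceps' joined heel: 64 mm along local +y from the forceps' origin, 4.5 mm above its underside
- tray: pressed steel tray, fixed, 192 (x) x 292 (y) x 26 mm high, origin at the middle of its underside; the top of its blue mat is 4 mm above that. It holds the forceps, a marker, a small syringe, an ampoule and a sheathed needle; forceps, marker and syringe swap places. It stands to the left or to the right of the reader.
- reader: white box-shaped instrument code reader, dark front and base, fixed, 124 deep (local x) x 124 wide x 118 mm high; origin on the worktop below the middle of the front face; local +x points into the slot, away from the robot, within 20 degrees of world +x. The clear lid window lies 30 to 80 mm behind the front face, 60 mm wide. The chamber is free to 90 mm behind the front face.
- reader_slot (a point): centre of the slot in the plane of the reader's front face, 72 mm above the worktop, axes as the reader's. Slot level, 16 mm wide x 10 mm high (2 mm more than the forceps each way); its throat lies 4 to 10 mm behind the front face, with 45 degree bevels leading in from a mouth 28 x 22 mm. The bezel stands 2 mm proud.
- shutter (a joint): light shutter just behind the throat, an orange plate hung on a hinge above the slot, lightly sprung shut (under 1 N to push). 0 is shut, it grows to at most 1.45 rad as the forceps push it inward and up; with the forceps through it lies on them at about 0.9 to 1.3 rad
- skin_marker: black and white marker, 17 x 135 x 16 mm, on the tray; bystander; origin at the middle of its underside
- small_syringe: small syringe, 22 x 124 x 13 mm, on the tray; bystander; origin at the middle of its underside
- ampoule: brown ampoule with a blue band, 11 x 63 x 11 mm, on the tray; bystander; origin at the middle of its underside
- needle: sheathed needle with a blue hub, 8 x 56 x 8 mm, on the tray; bystander; origin at the middle of its underside
- scissors: orange-handled scissors, 87 x 199 x 9 mm, flat on the worktop to the right; bystander; origin at the middle of the underside
- vial_red: red-capped vial, 24 mm across, 57 mm high, standing to the left; bystander; origin under its middle
- vial_green: green-capped vial, 22 mm across, 52 mm high, standing to the left; bystander; origin under its middle
- tape: roll of skin-coloured tape lying flat, 50 mm across, 13 mm high, to the right; bystander; origin under its middle

How it is judged (in metres and radians):
On the way:
1. the forceps are held in the gripper, lifted clear of the tray, outside the reader (height (world z) of forceps above 0.04 m and contact force between the fingers and forceps above 1 N and distance between forceps_heel and reader_slot above 0.02 m), for 0.2 s.
At the end, for the whole second after the job is handed in: The gripper still holds the forceps, level within 0.2 rad and still; the heel's end is 30 to 80 mm behind the reader's front face, within 15 mm sideways and 12 mm in height of the slot's centre; the shutter is open more than 0.5 rad; the forceps press on the reader with under 8 N (x of forceps_heel in the frame of reader_slot between 0.03 and 0.08 m and y of forceps_heel in the frame of reader_slot between -0.015 and 0.015 m and z of forceps_heel in the frame of reader_slot between -0.012 and 0.012 m and x of forceps in the frame of reader_slot below 0.03 m and value of joint shutter above 0.5 rad and angle between forceps's own z axis and vertical below 0.2 rad and contact force between the fingers and forceps above 1 N and contact force between forceps and reader below 8 N and linear speed of forceps below 0.02 m/s); the arm keeps its last pose, push and grip.
It fails at once if the forceps are rammed against the reader (over 25 N) (contact force between forceps and reader above 25 N).
It fails at once if another thing on the tray is shifted more than 25 mm (distance of any of skin_marker, small_syringe, ampoule, needle from where it was at the start of the episode above 0.025 m).
It fails at once if the scissors, a vial or the tape is shifted more than 25 mm (distance of any of scissors, vial_red, vial_green, tape from where it was at the start of the episode above 0.025 m).
It also fails if it takes over 40 s, if anything falls off the work surface, if the arm or the gripper's body presses on something with over 40 N, if the wrist force passes 120 N, or if a joint passes its speed limit or range.

## Working session

There is one attempt and no reset: what is moved stays moved. The work goes in short steps, Python scripts to look and compute and a shell command to move; the robot and the scene stay as the last step left them, time stands still between calls to the robot, and variables do not carry over. Pictures are saved under pics/ and viewed, at most 10 in all, crops included, and the job is handed in when it is done.

```bash
ls; mkdir -p pics
python3 - <<'E'
from cell import env, monitor, read_camera, camera_info
import cv2
print(monitor.state())
for n in("scene","top"):
    print(n,camera_info(n))
    p,d=read_camera(n); cv2.imwrite(f"pics/{n}0.png",p[:,:,::-1])
    import numpy as np; np.savez(f"{n}0.npz",p=p,d=d)
E
```

```text
cell.py
pics
steer.py
{'t': 0.0, 'joints': array([ 1.09438272e+00,  4.91553395e-01,  1.55945385e+00,  2.51200603e-05,
        1.09168996e+00, -1.05587985e-01]), 'qvel': array([ 0.00056504, -0.00015   ,  0.00015711,  0.00024462,  0.00206516,
       -0.00102763]), 'tau': array([ 3.04597990e-03, -6.12638783e+01, -2.58186346e+01,  6.93333778e-02,
        4.81262757e-02, -1.43166412e-04]), 'eef_pos': array([226.34474963, 582.31381878, 214.06406125]), 'tcp_rot': array([-3.14049660e+00, -1.38565313e-04,  2.77075536e+00]), 'ft_force': array([-0.76463734,  0.88456814, -0.05145774]), 'moment': array([ 0.0495083 , -0.01242135, -0.02482132]), 'grip_force': 0.0, 'opening': 0.9997783580188069}
scene {'vertical_fov': 50.43657853273034, 'cx': 321.3662456170572, 'cy': 245.25392178779526, 'dist_coeffs': array([0.00729032, 0.        , 0.        , 0.        , 0.        ]), 'origin': array([-324.95061768, -538.97193567, 1042.21092988]), 'attitude': array([-2.35330574e+00,  1.54648973e-03, -1.03579998e+00])}
top {'vertical_fov': 43.264705156548764, 'cx': 314.4288194940659, 'cy': 246.96631848986462, 'dist_coeffs': array([-0.14387359,  0.        ,  0.        ,  0.        ,  0.        ]), 'origin': array([-567.67160146,  350.84535561, 1724.3203054 ]), 'attitude': array([-2.53413105,  0.01620565, -1.94146553])}
```

View pics/scene0.png

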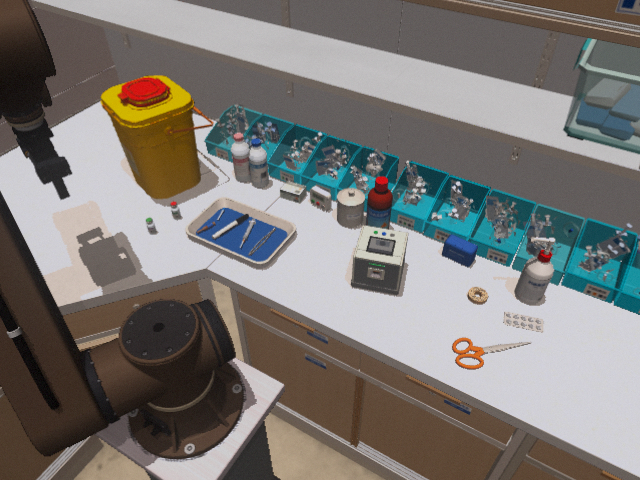

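View pics/top0.png

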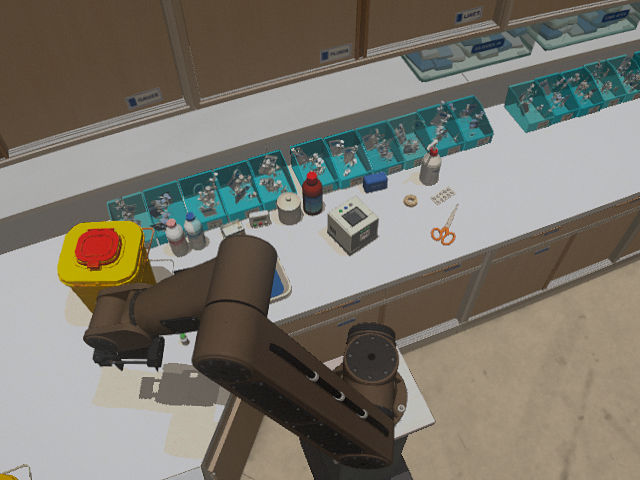

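The scene view shows the tray at about (242,232), the reader at (380,262) and the vials at (150,226) and (175,210). In the top view the arm hides the tray, and the reader is at (353,224). I'll zoom in on the tray and the reader.

```bash
cat > h.py <<'E'
import numpy as np, cv2
from scipy.spatial.transform import Rotation as R
from cell import env, monitor, read_camera, camera_info
def cam(n):
    i=camera_info(n); f=240/np.tan(np.radians(i["vertical_fov"]/2))
    return np.array([[f,0,i["cx"]],[0,f,i["cy"]],[0,0,1]]),np.array(i["dist_coeffs"]),np.array(i["origin"]),R.from_euler("xyz",i["attitude"]).as_matrix()
def rays(n,uv):
    K,D,o,M=cam(n); q=cv2.undistortPoints(np.array(uv,float).reshape(-1,1,2),K,D).reshape(-1,2)
    return o,np.c_[q,np.ones(len(q))]@M.T   # ray scaled to depth 1
def plane(n,uv,z):
    o,r=rays(n,uv); return o+r*((z-o[2])/r[:,2])[:,None]
def deep(n,uv,d):
    o,r=rays(n,uv); return o+r*np.array(d)[:,None]
def proj(n,P):
    K,D,o,M=cam(n); return cv2.projectPoints(((np.array(P,float).reshape(-1,3)-o)@M),np.zeros(3),np.zeros(3),K,D)[0].reshape(-1,2)
def tri(uv1,uv2):
    o1,r1=rays("scene",uv1); o2,r2=rays("top",uv2); out=[]
    for a,b in zip(r1,r2):
        A=np.c_[a,-b]; s=np.linalg.lstsq(A,o2-o1,rcond=None)[0]
        p,q=o1+s[0]*a,o2+s[1]*b; out.append(np.r_[(p+q)/2,np.linalg.norm(p-q)])
    return np.array(out)
E
python3 - <<'E'
from h import *
s=np.load("scene0.npz"); p=s["p"][:,:,::-1]; d=s["d"]
a=cv2.resize(p[195:270,182:302],None,fx=6.6,fy=6.6,interpolation=cv2.INTER_CUBIC)
cv2.imwrite("pics/a.png",a[:600,:800])
b=cv2.resize(p[220:300,340:420],None,fx=5,fy=5,interpolation=cv2.INTER_CUBIC)
t=np.load("top0.npz"); c=cv2.resize(t["p"][190:255,318:383,::-1],None,fx=6.15,fy=6.15,interpolation=cv2.INTER_CUBIC)[:400,:400]
cv2.imwrite("pics/b.png",np.hstack([b,c]))
for n,D,uv in(("scene",d,[(260,230),(215,232),(379,280),(375,238),(330,300)]),("top",t["d"],[(352,240),(352,220),(330,280)])):
    print(n,deep(n,uv,[D[v,u] for u,v in uv]).round(1).tolist())
E
```

```text
scene [[535.7, 185.7, 3.1], [460.0, 295.0, 4.1], [500.3, -221.4, 48.4], [569.8, -170.0, 116.4], [411.3, -127.0, 1.9]]
top [[485.0, -163.8, 83.5], [535.5, -184.2, 121.7], [417.9, -58.1, -5.0]]
```

View pics/a.png

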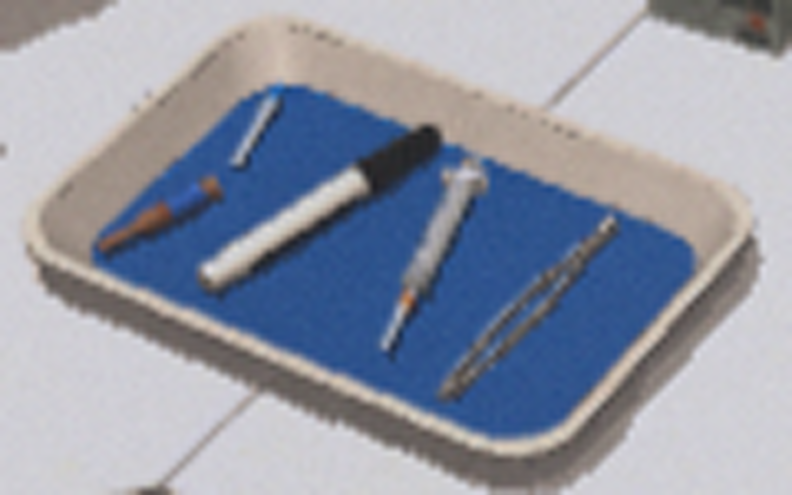

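View pics/b.png

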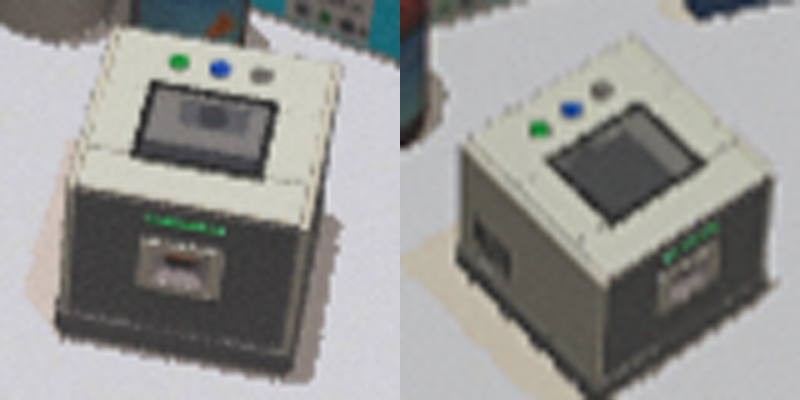

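Crop a: the forceps are the rightmost item in the tray, with tips at about (450,392) and heel at about (612,222). Crop b: the slot bezel is at about (180,268) in the scene half and (690,272) in the top half. I'll swing the arm clear of the tray for the top view and measure the reader in the meantime.

```bash
echo '[{"tx":-116, "ty":-111, "aperture":0.5}, {"tx":-116, "ty":-111, "aperture":0.5}, {"tx":-116, "ty":-111, "aperture":0.5}, {"tx":-116, "ty":-111, "aperture":0.5}]' > m.json && python3 steer.py m.json
echo '[{"tx":-116, "ty":-111, "aperture":0.5}, {"tx":-116, "ty":-111, "aperture":0.5}, {"tx":-116, "ty":-111, "aperture":0.5}, {"tx":-116, "ty":-111, "aperture":0.5}]' > m.json && python3 steer.py m.json
echo '[{"tx":-116, "ty":-111, "aperture":0.5}, {"tx":-116, "ty":-111, "aperture":0.5}, {"tx":-116, "ty":-111, "aperture":0.5}, {"tx":-116, "ty":-111, "aperture":0.5}]' > m.json && python3 steer.py m.json
echo '[{"tx":-116, "ty":-111, "aperture":0.5}, {"tx":-116, "ty":-111, "aperture":0.5}, {"tx":-116, "ty":-111, "aperture":0.5}, {"tx":-116, "ty":-111, "aperture":0.5}, {"tx":-116, "ty":-111, "aperture":0.5}]' > m.json && python3 steer.py m.json
python3 - <<'E'
from h import *
p,d=read_camera("top"); np.savez("top1.npz",p=p,d=d)
a=cv2.resize(p[210:310,220:300,::-1],None,fx=6,fy=6,interpolation=cv2.INTER_CUBIC)
# reader: lid top plane and dark front from depth, both cams
for n,f,box in(("scene","scene0",(340,420,220,300)),("top","top0",(318,383,190,255))):
    s=np.load(f+".npz"); u0,u1,v0,v1=box
    U,V=np.meshgrid(np.arange(u0,u1),np.arange(v0,v1)); uv=np.c_[U.ravel(),V.ravel()]
    c=s["p"][v0:v1,u0:u1].reshape(-1,3).astype(int); D=s["d"][v0:v1,u0:u1].ravel()
    P=deep(n,uv,D)
    top=(np.abs(P[:,2]-118)<8)&(D>0)
    m=top&(c.min(1)>150); r=cv2.minAreaRect(P[m][:,:2].astype(np.float32)); print(n,"lid",m.sum(),r,np.median(P[m][:,2]))
    m=(P[:,2]>25)&(P[:,2]<105)&(c.max(1)<90)&(D>0)
    best=None; Q=P[m][:,:2]; rng=np.random.default_rng(0)
    for _ in range(300):
        i,j=rng.choice(len(Q),2,0); t=Q[j]-Q[i]; L=np.linalg.norm(t)
        if L<30: continue
        nn=np.array([-t[1],t[0]])/L; k=np.abs((Q-Q[i])@nn)<3
        if best is None or k.sum()>best.sum(): best=k
    q=Q[best]; mu=q.mean(0); w=np.linalg.svd(q-mu)[2]; nn=w[1]*np.sign(w[1][0])
    print(n,"front normal yaw",np.arctan2(nn[1],nn[0]),"offset",nn@mu,"pt",mu,len(q),"std",((q-mu)@nn).std(), "ext",((q-mu)@w[0]).min(),((q-mu)@w[0]).max())
cv2.imwrite("pics/c.png",a)
E
```

```text
t: 0.43
eef_pos: [294.6, 434.9, 214.3]
tcp_rot: [-3.141, -0.0, 2.771]
ft_force: [-0.5, -0.6, 0.7]
opening: 0.775
grip_force: 0.0
t: 0.77
eef_pos: [362.6, 289.3, 214.6]
tcp_rot: [-3.141, -0.0, 2.771]
ft_force: [0.8, 1.5, 0.4]
opening: 0.52
grip_force: 0.0
t: 1.1
eef_pos: [430.7, 143.7, 214.6]
tcp_rot: [-3.142, 0.0, 2.77]
ft_force: [0.1, 0.5, -0.6]
opening: 0.5
grip_force: 0.0
t: 1.52
eef_pos: [500.2, -4.2, 214.3]
tcp_rot: [-3.141, 0.001, 2.767]
ft_force: [0.0, 0.3, 0.0]
opening: 0.501
grip_force: 0.0
scene lid 1061 ((558.0623779296875, -192.699462890625), (126.90424346923828, 122.89044952392578), 16.169910430908203) 117.35793205009952
scene front normal yaw 0.2858890971258265 offset 417.66347433531723 pt [ 497.9222763  -212.93096247] 697 std 1.4598679381806743 ext -58.99431133054595 60.22636539857628
top lid 609 ((557.4300537109375, -195.1317901611328), (124.3609848022461, 127.59129333496094), 15.05491828918457) 118.36137788407336
top front normal yaw 0.27012130540942025 offset 422.70621259975775 pt [ 497.11375509 -211.28655882] 215 std 1.6111819441705288 ext -61.16799164215401 62.174659416092744
```

View pics/c.png

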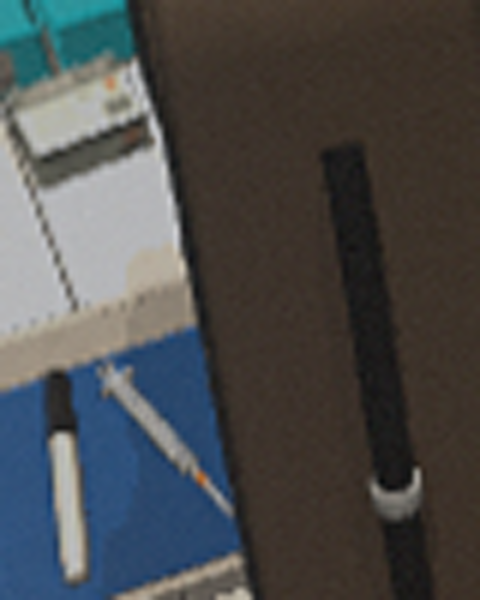

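The arm still covers the forceps, so I'll swing it further right.

```bash
echo '[{"tx":-91, "ty":-179, "aperture":0.4}, {"tx":-91, "ty":-179, "aperture":0.4}, {"tx":-91, "ty":-179, "aperture":0.4}, {"tx":-91, "ty":-179, "aperture":0.4}, {"tx":-91, "ty":-179, "aperture":0.4}]' > m.json && python3 steer.py m.json
python3 - <<'E'
from h import *
p,d=read_camera("top"); np.savez("top1.npz",p=p,d=d)
s=np.load("scene0.npz")
def segs(n,p,box,x0):
    u0,u1,v0,v1=box; c=p[v0:v1,u0:u1].astype(int)
    blue=((c[:,:,2]-c[:,:,0])>50).astype(np.uint8)
    n_,L,st,_=cv2.connectedComponentsWithStats(blue); k=1+np.argmax(st[1:,4])
    cs,_=cv2.findContours((L==k).astype(np.uint8),cv2.RETR_EXTERNAL,cv2.CHAIN_APPROX_NONE)
    hull=cv2.fillPoly(np.zeros(blue.shape,np.uint8),[cv2.convexHull(max(cs,key=len))],1)
    hull=cv2.erode(hull,np.ones((3,3)))
    obj=((c[:,:,2]-c[:,:,0])<45).astype(np.uint8)*hull
    n_,L,st,ce=cv2.connectedComponentsWithStats(obj,connectivity=8)
    for i in range(1,n_):
        if st[i,4]<12: continue
        v,u=np.nonzero(L==i); uv=np.c_[u+u0,v+v0]; P=plane(n,uv,9.)[:,:2]; mu=P.mean(0); w=np.linalg.svd(P-mu)[2][0]; w*=np.sign(w[0]); t=(P-mu)@w
        print(n,i,st[i].tolist(),"mu",mu.round(1),"yaw",np.arctan2(w[1],w[0]).round(3),"ext",t.min().round(1),t.max().round(1),"ends",(mu+w*t.min()).round(1),(mu+w*t.max()).round(1))
segs("scene",s["p"],(182,302,195,270),0)
segs("top",p,(200,310,220,330),0)
cv2.imwrite("pics/d.png",cv2.resize(p[230:310,210:310,::-1],None,fx=6,fy=6,interpolation=cv2.INTER_CUBIC))
E
```

```text
t: 1.98
eef_pos: [517.8, -200.7, 214.5]
tcp_rot: [3.141, -0.0, 2.771]
ft_force: [0.5, 0.1, -0.0]
opening: 0.399
grip_force: 0.0
scene 1 [35, 15, 8, 10, 24] mu [527.1 326.9] yaw 0.304 ext -23.0 21.0 ends [505.2 320. ] [547.2 333.2]
scene 2 [30, 20, 37, 25, 237] mu [495.9 268.7] yaw -0.21 ext -65.5 66.9 ends [431.8 282.4] [561.3 254.7]
scene 3 [58, 24, 16, 29, 125] mu [509.4 210.3] yaw 0.316 ext -69.1 53.7 ends [443.7 188.8] [560.4 226.9]
scene 4 [16, 27, 18, 12, 59] mu [457.7 326.5] yaw -0.301 ext -30.3 31.6 ends [428.7 335.5] [487.8 317.2]
scene 5 [66, 33, 28, 28, 130] mu [492.  149.7] yaw -0.003 ext -61.2 68.7 ends [430.8 149.9] [560.7 149.5]
top 1 [58, 44, 13, 31, 67] mu [493.1 147.1] yaw -0.015 ext -60.1 66.6 ends [433.  148.1] [559.7 146.1]
top 2 [36, 50, 24, 27, 114] mu [508.5 207.3] yaw 0.312 ext -70.9 55.4 ends [441.  185.6] [561.2 224.3]
top 3 [27, 53, 8, 35, 178] mu [495.  264.9] yaw -0.206 ext -64.9 67.6 ends [431.5 278.2] [561.2 251.1]
top 4 [7, 64, 8, 10, 29] mu [527.6 326.1] yaw 0.289 ext -23.4 20.7 ends [505.2 319.4] [547.4 331.9]
top 5 [15, 76, 4, 4, 12] mu [486.  315.9] yaw 0.544 ext -7.8 5.3 ends [479.3 311.8] [490.5 318.6]
top 6 [15, 83, 4, 11, 36] mu [449.6 327.5] yaw -0.316 ext -20.9 16.8 ends [429.8 334. ] [465.6 322.3]
```

View pics/d.png

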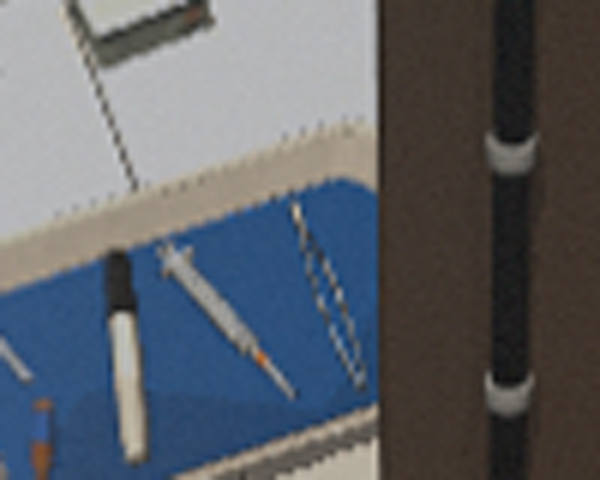

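The top view now shows the whole forceps, heel at about (294,205) and tips at (360,385) in the crop. The two views agree to about 2.5 mm, with the same offset on the reader. Next I'll check heights by triangulation and the clearance to the tray's right wall.

Run:
```python
from h import *
s=np.load("scene0.npz")["p"]; t=np.load("top1.npz")["p"]
# forceps ends, px = projections of the ends found at z=9 in each view
S=proj("scene",[[430.8,149.9,9],[560.7,149.5,9]]);T=proj("top",[[433,148.1,9],[559.7,146.1,9]])
print("forceps ends",tri(S,T).round(1).tolist())
# bezel: bright blob inside dark front
def bez(n,p,box):
    u0,u1,v0,v1=box; g=p[v0:v1,u0:u1].astype(int)
    m=((g.min(2)>95)).astype(np.uint8); k,L,st,ce=cv2.connectedComponentsWithStats(m)
    for i in range(1,k):
        if st[i,4]>10: print(n,st[i].tolist(),(st[i,0]+u0+(st[i,2]-1)/2,st[i,1]+v0+(st[i,3]-1)/2),ce[i]+[u0,v0])
bez("scene",s,(358,395,262,285)); bez("top",np.load("top0.npz")["p"],(350,378,225,246))
print("slot proj",proj("scene",[498,-211.3,72]),proj("top",[498,-211.3,72]))
for x in(440,468,490):   # mat edge at right of forceps
    ys=np.arange(140,90,-1.); uv=proj("scene",np.c_[np.full(50,x),ys,np.full(50,4)]).round().astype(int)
    c=s[uv[:,1],uv[:,0]].astype(int); b=(c[:,2]-c[:,0])>45; print(x,"blue to y",ys[b].min())
```

```text
forceps ends [[430.5, 148.6, 11.2, 2.1], [556.9, 146.6, 13.3, 0.1]]
scene [25, 0, 12, 3, 20] (np.float64(388.5), np.float64(263.0)) [389.8 262.5]
scene [15, 6, 11, 4, 15] (np.float64(378.0), np.float64(269.5)) [378.         269.33333333]
scene [12, 11, 12, 7, 39] (np.float64(375.5), np.float64(276.0)) [374.92307692 275.48717949]
top [0, 0, 18, 12, 108] (np.float64(358.5), np.float64(230.5)) [355.83333333 228.73148148]
top [12, 9, 6, 5, 16] (np.float64(364.5), np.float64(236.0)) [364.125  236.1875]
top [16, 12, 12, 9, 57] (np.float64(371.5), np.float64(241.0)) [373.24561404 242.50877193]
slot proj [[375.74785232 272.96626536]] [[363.28831264 234.78032222]]
440 blue to y 106.0
468 blue to y 101.0
490 blue to y 101.0
```

```bash
echo '[{"tx":86, "ty":154, "aperture":0.3}, {"tx":86, "ty":154, "aperture":0.3}, {"tx":86, "ty":154, "aperture":0.3}, {"tx":86, "ty":154, "aperture":0.3}, {"tx":86, "ty":154, "aperture":0.3}]' > m.json && python3 steer.py m.json
echo '[{"tx":87, "ty":153, "twist":-0.362, "aperture":0.3}, {"tx":87, "ty":153, "twist":-0.362, "aperture":0.3}, {"tx":87, "ty":153, "twist":-0.362, "aperture":0.3}, {"tx":87, "ty":153, "twist":-0.362, "aperture":0.3}, {"tx":87, "ty":153, "twist":-0.362, "aperture":0.3}]' > m.json && python3 steer.py m.json
echo '[{"tz":40, "aperture":0.3}, {"tz":80, "aperture":0.3}, {"tz":120, "aperture":0.3}, {"tz":150, "aperture":0.3}, {"tz":160, "aperture":0.3}]' > m.json && python3 steer.py m.json
python3 - <<'E'
from h import *
s=monitor.state();print(s["eef_pos"],s["tcp_rot"])
p,d=read_camera("scene")
a=cv2.resize(p[180:270,190:300,::-1],None,fx=6,fy=6,interpolation=cv2.INTER_CUBIC)
cv2.imwrite("pics/e.png",a)
E
```

```text
t: 2.45
eef_pos: [491.7, -19.4, 214.6]
tcp_rot: [3.141, -0.002, 2.774]
ft_force: [0.2, -0.7, 0.2]
opening: 0.303
grip_force: 0.0
t: 2.87
eef_pos: [466.2, 154.4, 214.7]
tcp_rot: [3.141, -0.0, 3.137]
ft_force: [-0.3, -0.1, 0.0]
opening: 0.303
grip_force: 0.0
t: 3.28
eef_pos: [465.9, 149.6, 51.1]
tcp_rot: [-3.141, -0.005, 3.133]
ft_force: [-0.8, -0.6, -0.3]
opening: 0.297
grip_force: 0.0
[465.90633503 149.57064133  51.14863602] [-3.14061955 -0.00549809  3.13325849]
```

View pics/e.png

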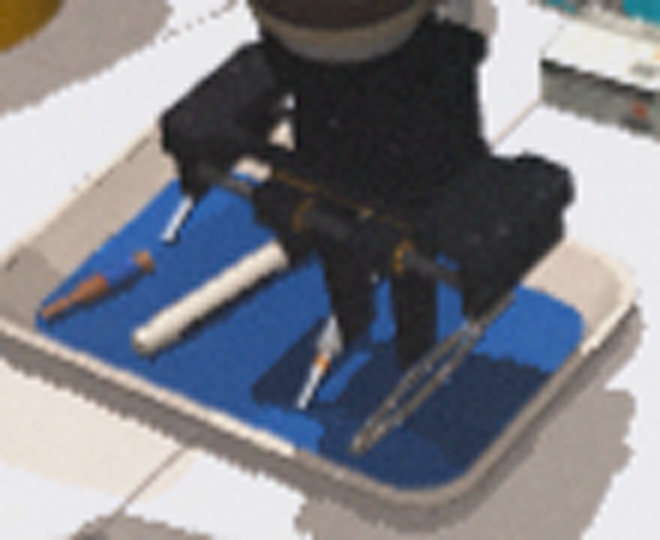

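The gripper hangs over the forceps, finger tips at about (350,340) and (405,360) in the crop, clear of the syringe and the wall. I'll check the image against the robot frame, then lower.

```bash
python3 -c "
from h import *
print(proj('scene',[465.9,149.6,52])*1, 'seen ~(253,238.7)')"
echo '[{"tz":20, "aperture":0.3}, {"tz":36, "aperture":0.3}, {"tz":42, "aperture":0.3}, {"tz":42, "aperture":0.3}]' > m.json && python3 steer.py m.json
echo '[{"tz":3, "aperture":0.3}, {"tz":6, "aperture":0.3}, {"tz":6, "aperture":0.3}]' > m.json && python3 steer.py m.json
```

```text
[[254.48576631 236.41613462]] seen ~(253,238.7)
t: 3.67
eef_pos: [468.1, 149.7, 12.9]
tcp_rot: [-3.142, -0.0, 3.133]
ft_force: [0.0, -0.2, -0.6]
opening: 0.298
grip_force: 0.0
t: 3.92
eef_pos: [468.3, 149.7, 7.2]
tcp_rot: [3.141, 0.001, 3.133]
ft_force: [-1.1, -0.2, -0.4]
opening: 0.296
grip_force: 0.0
```

```bash
echo '[{"tz":1, "aperture":0.3}, {"tz":1, "aperture":0}, {"tz":1, "aperture":0}, {"tz":1, "aperture":0}, {"tz":1, "aperture":0}]' > m.json && python3 steer.py m.json
echo '[{"aperture":0}, {"aperture":0}, {"aperture":0}]' > m.json && python3 steer.py m.json
```

```text
t: 4.33
eef_pos: [468.1, 149.6, 5.8]
tcp_rot: [3.141, 0.0, 3.133]
ft_force: [0.3, 0.1, 2.6]
opening: 0.122
grip_force: 30.0
t: 4.58
eef_pos: [468.0, 149.6, 5.7]
tcp_rot: [3.141, 0.0, 3.133]
ft_force: [0.4, -0.0, 2.6]
opening: 0.127
grip_force: 30.0
```

```bash
echo '[{"tz":-10, "aperture":0}, {"tz":-40, "aperture":0}, {"tz":-80, "aperture":0}, {"tz":-120, "aperture":0}, {"tz":-134, "aperture":0}]' > m.json && python3 steer.py m.json
echo '[{"tx":8, "ty":-38, "aperture":0}, {"tx":16, "ty":-76, "twist":-0.1, "aperture":0}, {"tx":24, "ty":-114, "twist":-0.2, "aperture":0}, {"tx":32, "ty":-152, "twist":-0.286, "aperture":0}, {"tx":40, "ty":-190, "twist":-0.286, "aperture":0}]' > m.json && python3 steer.py m.json
echo '[{"tx":19, "ty":-36, "aperture":0}, {"tx":38, "ty":-72, "aperture":0}, {"tx":57, "ty":-108, "aperture":0}, {"tx":76, "ty":-144, "aperture":0}, {"tx":95, "ty":-180, "aperture":0}]' > m.json && python3 steer.py m.json
echo '[{"aperture":0}, {"aperture":0}]' > m.json && python3 steer.py m.json
python3 - <<'E'
from h import *
s=monitor.state();print(s["eef_pos"],s["tcp_rot"])
for n in("scene","top"):
    p,d=read_camera(n); np.savez(n+"2.npz",p=p,d=d)
    (x,y)=proj(n,[450,-230,120])[0].astype(int); print(n,x,y)
    cv2.imwrite(f"pics/f{n}.png",cv2.resize(p[y-50:y+50,x-66:x+66,::-1],None,fx=6,fy=6,interpolation=cv2.INTER_CUBIC))
E
```

```text
t: 5.0
eef_pos: [469.1, 149.9, 144.8]
tcp_rot: [3.141, 0.005, 3.133]
ft_force: [0.0, 0.0, 0.4]
opening: 0.127
grip_force: 30.0
t: 5.42
eef_pos: [425.4, -41.4, 140.3]
tcp_rot: [-3.141, 0.0, -2.858]
ft_force: [0.5, -0.7, -0.6]
opening: 0.124
grip_force: 30.0
t: 5.83
eef_pos: [383.2, -241.0, 140.3]
tcp_rot: [-3.141, 0.0, -2.865]
ft_force: [1.4, 0.3, -0.9]
opening: 0.126
grip_force: 30.0
t: 6.0
eef_pos: [383.5, -240.7, 139.9]
tcp_rot: [3.142, 0.0, -2.868]
ft_force: [-0.8, 0.5, -1.4]
opening: 0.127
grip_force: 30.0
[ 383.45430583 -240.7406249   139.91076851] [ 3.14153532e+00  1.11009461e-04 -2.86847290e+00]
scene 375 275
top 375 235
```

View pics/fscene.png

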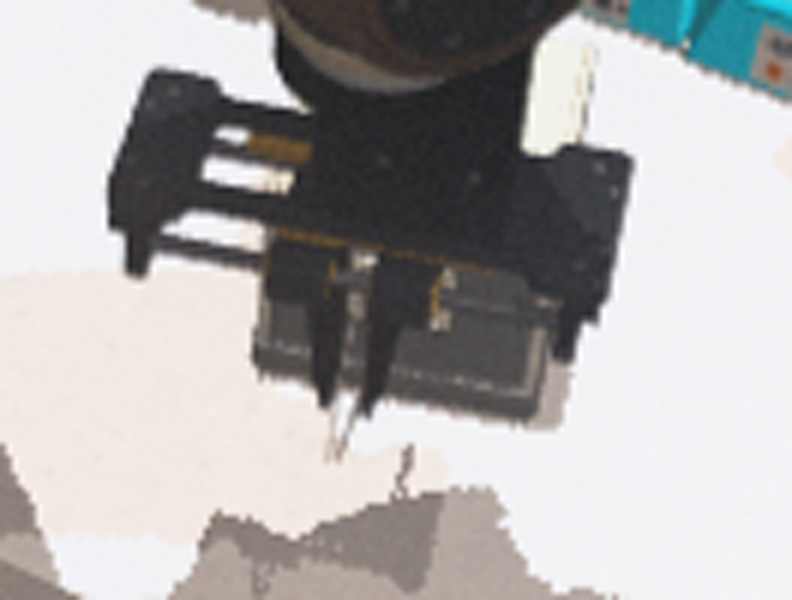

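Viewed: the forceps are held between the fingers, tips at (333,460), with the reader ahead. I'll lower to slot height, then creep in while watching the force.

```bash
echo '[{"ty":-3, "tz":25, "aperture":0}, {"ty":-3, "tz":50, "aperture":0}, {"ty":-3, "tz":68, "aperture":0}, {"ty":-3, "tz":70.7, "aperture":0}, {"ty":-3, "tz":70.7, "aperture":0}]' > m.json && python3 steer.py m.json
echo '[{"aperture":0}, {"aperture":0}]' > m.json && python3 steer.py m.json
python3 - <<'E'
from h import *
s=monitor.state();e=s["eef_pos"];print(e,s["tcp_rot"])
c,si=np.cos(.277),np.sin(.277);d=e-np.array([498,-211.3,72]);print("local",c*d[0]+si*d[1],-si*d[0]+c*d[1],d[2])
# can the heel be seen? look for forceps-like bright pixels at its expected place in both views
for n in("scene","top"):
    p,dd=read_camera(n); 
    P=e+np.outer([0,-35,60,80,92],1)*np.array([c,si,0]); uv=proj(n,P).round().astype(int)
    K,D,o,M=cam(n); z=((P-o)@M)[:,2]
    print(n,uv.tolist(),[(round(float(dd[v,u]-zz)),p[v,u].tolist()) for (u,v),zz in zip(uv,z)])
    np.savez(n+"3.npz",p=p,d=dd)
E
```

```text
t: 6.52
eef_pos: [385.1, -240.6, 68.5]
tcp_rot: [3.14, -0.001, -2.862]
ft_force: [0.5, 0.2, 0.3]
opening: 0.123
grip_force: 30.0
t: 6.68
eef_pos: [385.6, -241.8, 70.0]
tcp_rot: [-3.14, 0.001, -2.863]
ft_force: [-0.1, -0.5, -0.6]
opening: 0.121
grip_force: 30.0
[ 385.62812197 -241.84756621   69.99346857] [-3.14038238e+00  9.32551868e-04 -2.86343208e+00]
local -116.44216308997548 1.347378695142389 -2.0065314256178084
scene [[366, 308], [363, 320], [371, 290], [373, 284], [373, 280]] [(87, [231, 220, 210]), (84, [132, 123, 117]), (-135, [55, 51, 59]), (-161, [47, 45, 46]), (-181, [39, 35, 40])]
top [[386, 258], [393, 265], [374, 246], [370, 242], [368, 240]] [(-30, [30, 27, 27]), (-2, [105, 99, 90]), (-140, [75, 75, 71]), (-154, [28, 29, 27]), (-145, [70, 68, 61])]
```

Run:
```python
from h import *
c,si=np.cos(.275),np.sin(.275);u=np.array([c,si,0])
print("earlier tail pred",proj("scene",np.array([383.45,-240.7,142])-36*u),"seen (364.5,301.7)")
e=np.array([385.6,-241.8,72.])
for n in("scene","top"):
    s=np.load(n+"3.npz"); uv=proj(n,e-24*u).round().astype(int)[0]; x,y=uv
    U,V=np.meshgrid(np.arange(x-14,x+15),np.arange(y-14,y+15)); q=np.c_[U.ravel(),V.ravel()]
    P=deep(n,q,s["d"][V,U].ravel()); rel=P-e; a=rel@u; l=rel@np.array([-si,c,0])
    m=(np.abs(P[:,2]-74)<12)&(a<-14)&(a>-45)&(abs(l)<15)
    print(n,m.sum(), "pred tail",proj(n,e-36*u)); 
    for t,lo in((-18,-24),(-24,-30),(-30,-36),(-36,-42)):
        k=m&(a<t)&(a>=lo); print(t,k.sum(),"lat med",np.median(l[k]).round(1) if k.any() else None, "z",np.median(P[k,2]).round(1) if k.any() else None)
```

```text
earlier tail pred [[364.23112081 301.06016994]] seen (364.5,301.7)
scene 13 pred tail [[363.35191886 319.42103879]]
-18 5 lat med -2.7 z 75.2
-24 4 lat med 0.3 z 74.5
-30 4 lat med -1.1 z 72.7
-36 0 lat med None z None
top 19 pred tail [[392.84184133 264.96483762]]
-18 5 lat med -3.2 z 73.3
-24 7 lat med -4.8 z 73.0
-30 4 lat med -7.2 z 71.0
-36 1 lat med -0.4 z 71.8
```

```bash
echo '[{"tx":-8, "aperture":0}, {"tx":-16, "aperture":0}, {"tx":-20, "aperture":0}, {"tx":-20, "aperture":0}]' > m.json && python3 steer.py m.json
echo '[{"tx":-2, "aperture":0}, {"tx":-4, "aperture":0}, {"tx":-4, "aperture":0}]' > m.json && python3 steer.py m.json
```

```text
t: 7.12
eef_pos: [405.4, -236.4, 69.0]
tcp_rot: [-3.141, 0.001, -2.863]
ft_force: [0.8, -0.5, -1.2]
opening: 0.123
grip_force: 30.0
t: 7.37
eef_pos: [408.3, -235.4, 68.9]
tcp_rot: [3.142, 0.0, -2.864]
ft_force: [-0.5, -1.1, 0.8]
opening: 0.122
grip_force: 30.0
```

```bash
echo '[{"tx":-1, "aperture":0}, {"tx":-2, "aperture":0}, {"tx":-3, "aperture":0}, {"tx":-3, "aperture":0}]' > m.json && python3 steer.py m.json
```

```text
t: 7.7
eef_pos: [411.1, -234.7, 68.9]
tcp_rot: [-3.142, 0.0, -2.864]
ft_force: [-0.1, -0.1, -0.3]
opening: 0.122
grip_force: 30.0
```

```bash
echo '[{"tx":-1, "aperture":0}, {"tx":-2, "aperture":0}, {"tx":-3, "aperture":0}, {"tx":-3, "aperture":0}]' > m.json && python3 steer.py m.json
```

```text
t: 8.03
eef_pos: [414.1, -233.8, 68.9]
tcp_rot: [-3.142, 0.0, -2.864]
ft_force: [0.3, -0.3, -1.0]
opening: 0.13
grip_force: 30.0
```

```bash
echo '[{"tx":-1, "aperture":0}, {"tx":-2, "aperture":0}, {"tx":-2, "aperture":0}]' > m.json && python3 steer.py m.json
```

```text
t: 8.28
eef_pos: [416.0, -233.3, 68.9]
tcp_rot: [-3.142, 0.0, -2.864]
ft_force: [0.3, -1.4, -0.4]
opening: 0.12
grip_force: 30.0
```

```bash
echo '[{"tx":-1, "aperture":0}, {"tx":-2, "aperture":0}, {"tx":-2, "aperture":0}]' > m.json && python3 steer.py m.json
```

```text
t: 8.53
eef_pos: [417.9, -232.7, 68.9]
tcp_rot: [-3.142, 0.0, -2.864]
ft_force: [-0.9, -0.5, 0.2]
opening: 0.126
grip_force: 30.0
```

```bash
echo '[{"tx":-1, "aperture":0}, {"tx":-2, "aperture":0}, {"tx":-2, "aperture":0}]' > m.json && python3 steer.py m.json
```

```text
t: 8.78
eef_pos: [419.8, -232.2, 68.9]
tcp_rot: [3.142, 0.0, -2.864]
ft_force: [-0.5, -0.0, -1.2]
opening: 0.12
grip_force: 30.0
```

```bash
echo '[{"tx":-1, "aperture":0}, {"tx":-2, "aperture":0}, {"tx":-2, "aperture":0}]' > m.json && python3 steer.py m.json
```

```text
t: 9.03
eef_pos: [421.7, -231.6, 68.9]
tcp_rot: [3.142, 0.0, -2.864]
ft_force: [-0.4, -1.0, -0.1]
opening: 0.125
grip_force: 30.0
```

```bash
echo '[{"tx":-1, "aperture":0}, {"tx":-2, "aperture":0}, {"tx":-3, "aperture":0}, {"tx":-4, "aperture":0}]' > m.json && python3 steer.py m.json
```

```text
t: 9.37
eef_pos: [425.5, -230.5, 68.9]
tcp_rot: [3.141, 0.0, -2.864]
ft_force: [-0.6, -0.3, -1.0]
opening: 0.12
grip_force: 30.0
```

```bash
echo '[{"tx":-2, "aperture":0}, {"tx":-4, "aperture":0}, {"tx":-6, "aperture":0}, {"tx":-6, "aperture":0}]' > m.json && python3 steer.py m.json
```

```text
t: 9.7
eef_pos: [431.6, -228.9, 68.9]
tcp_rot: [-3.141, 0.0, -2.864]
ft_force: [-0.3, -0.2, 0.3]
opening: 0.126
grip_force: 30.0
```

```bash
echo '[{"tx":-2, "aperture":0}, {"tx":-4, "aperture":0}, {"tx":-6, "aperture":0}, {"tx":-8, "aperture":0}]' > m.json && python3 steer.py m.json
```

```text
t: 10.03
eef_pos: [439.1, -226.7, 68.9]
tcp_rot: [3.142, 0.0, -2.864]
ft_force: [0.0, 0.2, -0.9]
opening: 0.127
grip_force: 30.0
```

```bash
echo '[{"tx":-2, "aperture":0}, {"tx":-5, "aperture":0}, {"tx":-8, "aperture":0}, {"tx":-11, "aperture":0}, {"tx":-12, "aperture":0}]' > m.json && python3 steer.py m.json
```

```text
t: 10.45
eef_pos: [450.9, -223.3, 68.9]
tcp_rot: [-3.142, 0.0, -2.864]
ft_force: [-1.0, -0.8, -0.7]
opening: 0.127
grip_force: 30.0
```

```bash
echo '[{"tx":-2, "aperture":0}, {"tx":-5, "aperture":0}, {"tx":-8, "aperture":0}, {"tx":-11, "aperture":0}, {"tx":-11, "aperture":0}]' > m.json && python3 steer.py m.json
echo '[{"aperture":0}, {"aperture":0}, {"aperture":0}, {"aperture":0}]' > m.json && python3 steer.py m.json
python3 - <<'E'
from h import *
s=monitor.state();e=s["eef_pos"];c,si=np.cos(.277),np.sin(.277);d=e-np.array([498,-211.3,72]);print(s["ft_force"],s["moment"],"local",c*d[0]+si*d[1],-si*d[0]+c*d[1],d[2])
I=[]
for n in("scene","top"):
    p,dd=read_camera(n); x,y=proj(n,[500,-210,100])[0].astype(int)
    I.append(cv2.resize(p[y-50:y+50,x-33:x+33,::-1],(400,600),interpolation=cv2.INTER_CUBIC))
cv2.imwrite("pics/g.png",np.hstack(I))
E
```

```text
t: 10.87
eef_pos: [461.6, -220.3, 68.9]
tcp_rot: [-3.141, 0.0, -2.864]
ft_force: [1.0, 0.9, -0.7]
opening: 0.126
grip_force: 30.0
t: 11.2
eef_pos: [460.9, -220.4, 68.9]
tcp_rot: [3.141, 0.0, -2.864]
ft_force: [0.5, 0.5, -1.8]
opening: 0.126
grip_force: 30.0
[ 0.47916516  0.49248141 -1.83048099] [ 0.06579608 -0.0265795  -0.02900823] local -38.13611230192572 1.3582153955271128 -3.1017008588286927
```

View pics/g.png

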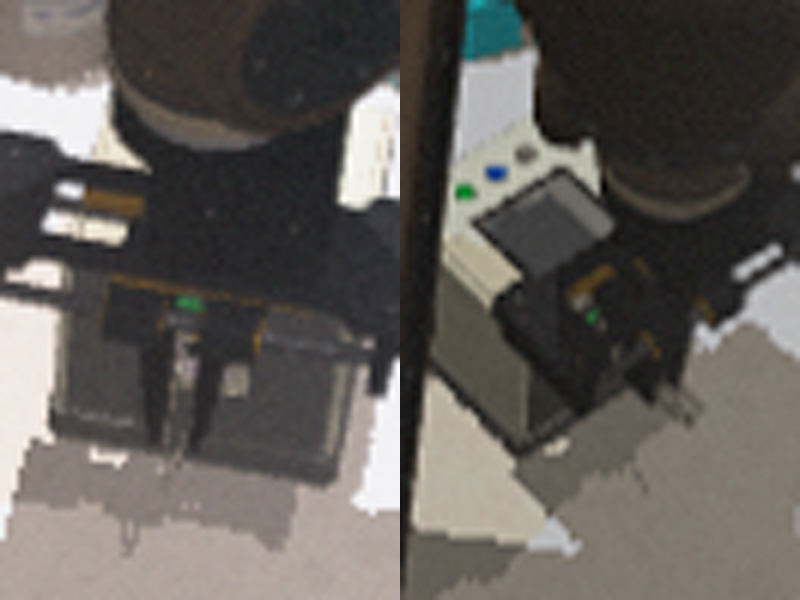

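The forceps run from the fingers straight into the bezel at about (183,345) in the left half. The tail still sticks out behind the fingers, so they haven't slipped, and contact forces are near zero. Handing in.

```bash
python3 -c "
from cell import env, monitor, read_camera, camera_info
print(env.job_done())"
```

```text
the job is handed in; nothing more can be done
None
```

I handed the job in at about 11 s with the forceps still gripped, level and still, and the heel about 54 mm behind the reader's front face by calculation. Wrist force stayed under about 2 N all the way in, but I couldn't see the heel or the shutter directly, and the hand-in returned no verdict.

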